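# Work the camera rail past the post into its bench bay

### The job

Push the loose aluminium rail along the bench, one end and then the other, so that it angles in behind the short steel post and ends up inside the three-sided grey bay, between its two side walls, with its long side flat against the back fence. Only push it with the fingers: do not lift it off the bench. Leave the bottle, the beaker and the jar where they stand, and finish with the hand clear.

Things in the scene. Friction and masses are not known exactly. Their poses are not given: they have to be found in the camera images.
- rail: loose slotted aluminium bar 240 mm long, 30 wide, 30 high, black end caps, 0.15 to 0.3 kg, lying on the bench in front of the bay, to the right of the post. Origin: centre of its underside; x axis along its length (ends at x = -120 and +120 mm, the +x end is the left one), z up. It slides under a push of 1 to 4 N
- bay: grey bracket fixed to the bench, no floor, open to the robot; walls 30 mm high, 10 thick. Origin: on the bench, middle of the back fence's inner face; x points away from the mouth, y to the left along the fence. Side walls: inner faces at y = -145 and +145 mm, from x = 0 to -75 mm (mouth). A rail that is home lies along y, its origin at x = -15 mm, y within about 25 mm of 0
- post: steel pillar fixed to the bench, 20 mm in diameter, 60 high, in front of the bay's mouth: its axis at bay x = -120 to -105 mm, y = 20 to 50 mm. Origin: centre of its foot. Between it and the mouth the rail cannot pass parallel to the fence: it must enter at an angle, left end first, from the right of the post
- reagent: amber bottle, 56 mm in diameter, 120 mm high, standing on the bench left of the work; to be left alone. Origin: centre of its underside
- beaker: clear glass beaker, 64 mm in diameter, 85 mm high, standing on the bench right of the bay; to be left alone. Origin: centre of its underside
- jar: small white jar, 48 mm in diameter, 60 mm high, standing on the bench behind the bay; to be left alone. Origin: centre of its underside
Mind the look-alikes: they are no part of the job. Of the things shaped like the rail, the aluminium one is meant.

How it is judged:
At the end, for the whole second after the job is handed in: The rail lies flat and still on the bench inside the bay, between the side walls, its middle within 6 mm of touching the back fence and its length within 0.05 rad (3 degrees) of the fence (x of rail in the frame of bay between -0.021 and -0.01 m and y of rail in the frame of bay between -0.03 and 0.03 m and angle between the x axis of rail and the y axis of bay, either way round below 0.05 rad and height (world z) of rail below 0.005 m and angle between rail's own z axis and vertical below 0.05 rad and linear speed of rail below 0.01 m/s).
It fails at once if the rail is lifted off the bench (height (world z) of rail above 0.012 m or angle between rail's own z axis and vertical above 0.2 rad).
It fails at once if the bottle, the beaker or the jar is moved (distance of any of reagent, beaker, jar from where it was at the start of the episode above 0.02 m).
It also fails if it takes over 64 s, if anything falls off the work surface, if the arm or the gripper's body presses on something with over 40 N, if the wrist force passes 120 N, or if a joint passes its speed limit or range.

### The arm

A 6-joint arm with a two-finger parallel gripper is mounted at the origin on the work surface. World frame = base frame: x ahead of the robot, y to its left, z up, the work surface at z = 0. Lengths are in m, angles in rad, forces in N, time in s.
With the tool pointing down it reaches from about 0.375 to 0.975 m from the base axis. Payload 3.8 kg.
Tool frame: the origin (TCP) lies midway between the tips of the shut fingers; the grasp point (between the pads) lies 19 mm behind it; x points along the fingers, y is the direction in which the jaws open and shut, and the axes are right-handed (so a half turn about x gives the same grasp; the last joint's range is limited). The gripper opens to 88 mm and grips with 3 to 60 N. Pads are 18 mm wide; open, the fingers measure 123 mm over their backs; the gripper's body (75 mm by 187 mm) begins 45 mm behind the grasp point.
Start: joints at [1.265, 0.264, 1.604, -0, 1.274, -0.037], TCP at [0.179, 0.651, 0.207] pointing down, gripper open.
Joint ranges: [-2.63, 2.63], [-0.94, 2.18], [0.31, 2.57], [-1.31, 4.45], [0, 2.66], [-2.55, 2.55]. Speed limits (rad/s): [2.57, 2.57, 3.14, 3.14, 3.14, 3.14].

### API

Orientations are given as a rotation vector (axis times angle).
In Python, from cell import manip, inverse_kinematics, cams, order gives the robot as it stands. Calls block until the motion is done:
- manip.move_pose(position, orientation): joint-space move of the TCP to a pose.
- manip.move_linear(position, rate=0.15, rot=None): straight line of the TCP; rot=None keeps the orientation; rate is the mean speed in m/s.
- manip.set_joints(angles): joint-space move.
- manip.set_gripper(opening, force=None): finger opening in m; force is the grip in N (None keeps the last); returns when the fingers have stopped.
- manip.dwell(seconds).
- inverse_kinematics(position, orientation): joint angles nearest the present ones, or None.
- manip.state(): the state.
- cams.capture(name): name is "side" or "top"; returns a dict with "image" (420x560x3 uint8, blue, green, red), "z_map" (420x560 float32, m along the optical axis (not along the pixel's ray), 0 where there is no reading), "intrinsics" (3x3 intrinsics, pixels), "k1" (the pictures are not rectified: a ray, as slopes to the right and down, at radius r is drawn at 1 + k1 r^2 times it, then the intrinsics apply), "position" and "orientation" of the camera in the world. Camera axes: x right, y down, z forward; pixel columns grow to the right and rows downward; lengths in m; the calibration is good to about 2 mm. A picture is of the moment at which its call begins.
A pose or a line that the arm cannot do raises manip.IKError and nothing moves.
- order.close_job(): hands the job in, once; it reports no verdict.
The state is a dict: "clock": time; "joint_pos": joint angles; "joint_velocities": joint speeds; "tau": joint torques, N m; "tool_pos": TCP position; "tcp_rot": TCP orientation; "contact_force": force on the tool from outside, world axes, zero at the start; "moment": the same for the moment, N m; "gripper_width": finger opening in m.
Only numpy, scipy, OpenCV 4.12 (cv2) and the standard library are available. Lean on these libraries where they do the work, as an engineer would, in place of code of your own. Each camera call takes 0.05 s, during which the arm holds its last target. There are 200 camera calls.

## Working session

There is one attempt and no reset: what is moved stays moved. The work goes in short steps, each a Python script; the robot and the scene stay as the last script left them, time stands still between calls to the robot, and variables do not carry over. Pictures are saved under pics/ and viewed, about 8 in all and at most 12, crops included, and the job is handed in when it is done.

```bash
ls; mkdir -p pics; python3 - <<'E'
from cell import manip,cams
import cv2,numpy as np
for n in("top","side"):
    c=cams.capture(n); cv2.imwrite(f"pics/{n}0.png",c["image"]); np.savez(f"{n}0.npz",**c)
    print(n,c["intrinsics"],c["k1"],c["position"],c["orientation"],(c["z_map"]>0).mean())
s=manip.state();print(s)
E
```

```text
pics
top [[448.05839056   0.         283.91230759]
 [  0.         448.05839056 206.16146342]
 [  0.           0.           1.        ]] -0.01474003404528491 [ 0.28798492 -0.06000796  1.16201931] [-2.09708832  2.14791574 -0.2225809 ] 0.996156462585034
side [[436.28388427   0.         277.21035254]
 [  0.         436.28388427 209.2937002 ]
 [  0.           0.           1.        ]] -0.0451204162942668 [0.2288615  0.55990056 0.75371011] [-0.54562129  2.73078548 -1.07847551] 0.9957482993197279
{'clock': 0.1, 'joint_pos': array([ 1.26512849e+00,  2.64662014e-01,  1.60519947e+00, -2.00366917e-05,
        1.27371989e+00, -3.68894689e-02]), 'joint_velocities': array([ 0.00072799, -0.0034464 , -0.00439495, -0.00182212,  0.00126001,
        0.00020366]), 'tau': array([ 6.89713524e-04, -5.03618288e+01, -3.58071828e+01,  7.32782995e-02,
        2.31597188e-02, -7.93830827e-05]), 'tool_pos': array([0.17904162, 0.65010188, 0.20594373]), 'tcp_rot': array([ 0.2094423 ,  1.56079995, -0.21253335]), 'contact_force': array([ 0.67380996, -0.82578516, -0.22395452]), 'moment': array([-0.06501028, -0.0050071 , -0.04057886]), 'gripper_width': 0.0879859496026961}
```

View pics/top0.png

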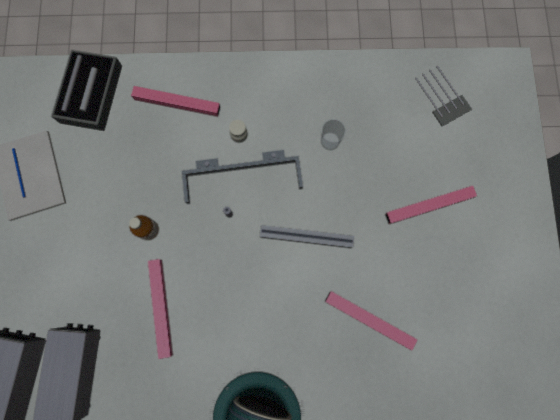

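View pics/side0.png

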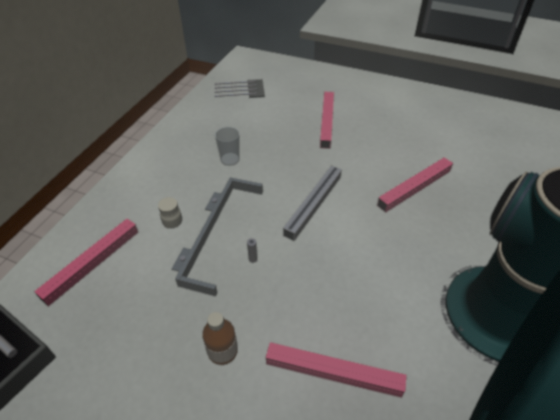

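The top view shows the rail running from (262,232) to (353,242). The bay's fence runs from (185,172) to (297,160), with wall ends at (187,201) and (301,187). The post is at (228,211), bottle (142,227), beaker (333,134) and jar (238,130).

Things that could be taken for the rail in the top view:
- pink bars at (176,101), (160,308), (431,204) and (370,320)
- the bars in the black tray at (80,85)
- the silver-grey slotted bar at (307,237)

The last one is the aluminium rail, so I choose it. In the side view it is at (313,202).

```bash
cat > h.py <<'E'
import numpy as np,cv2
from scipy.spatial.transform import Rotation as R
def rays(c,uv):
    uv=np.asarray(uv,float).reshape(-1,1,2)
    n=cv2.undistortPoints(uv,c["intrinsics"],np.array([float(c["k1"]),0,0,0])).reshape(-1,2)
    return np.c_[n,np.ones(len(n))]@R.from_rotvec(c["orientation"]).as_matrix().T
def onplane(c,uv,z):
    d=rays(c,uv); p=c["position"]; return (p+d*((z-p[2])/d[:,2])[:,None])[:,:2]
def cloud(c):
    h,w=c["z_map"].shape; u,v=np.meshgrid(np.arange(w),np.arange(h))
    return (c["position"]+rays(c,np.c_[u.ravel(),v.ravel()])*c["z_map"].reshape(-1,1)).reshape(h,w,3)
def proj(c,P):
    q=(np.asarray(P,float).reshape(-1,3)-c["position"])@R.from_rotvec(c["orientation"]).as_matrix()
    return cv2.projectPoints(q,np.zeros(3),np.zeros(3),c["intrinsics"],np.array([float(c["k1"]),0,0,0]))[0].reshape(-1,2)
E
python3 - <<'E'
from h import *
for n in("top","side"):
    c=dict(np.load(n+"0.npz")); P=cloud(c); H=P[...,2]; 
    reg=(P[...,0]>.35)&(P[...,0]<.85)&(np.abs(P[...,1])<.4)
    print(n,"bench z",np.median(H[reg]))
    m=(reg&(H>.015)).astype(np.uint8)
    k,L,S,C=cv2.connectedComponentsWithStats(m)
    for i in range(1,k):
        if S[i,4]<15: continue
        q=P[L==i]; top=np.percentile(q[:,2],90)
        ct=max(cv2.findContours((L==i).astype(np.uint8),0,2)[0],key=cv2.contourArea)
        t=q[q[:,2]>top-.008]
        bx=cv2.minAreaRect(t[:,:2].astype(np.float32)*1000)
        print(C[i].round(),S[i,4],"top",top.round(4),"mean",t.mean(0).round(4),"rect mm",np.round(bx[0],1),np.round(bx[1],1),round(bx[2],1),c["image"][L==i].mean(0).round())
c=dict(np.load("top0.npz"));im=c["image"][140:260,160:380]
cv2.imwrite("pics/crop1.png",cv2.resize(im,None,fx=3.6,fy=3.6,interpolation=cv2.INTER_CUBIC)[:600,:800])
E
```

```text
top bench z 0.0008835613700302059
[106.  99.] 221 top 0.0519 mean [0.823  0.3946 0.0496] rect mm [815.6 397.1] [12.6 67.5] 81.2 [33. 34. 33.]
[176. 100.] 1080 top 0.0332 mean [0.8146 0.2084 0.0306] rect mm [816.4 212.2] [238.7  33.1] 76.4 [ 93.  75. 133.]
[332. 133.] 498 top 0.0851 mean [ 0.6991 -0.2058  0.0836] rect mm [ 697.  -204.7] [63.8 61.9] 2.6 [103. 103.  99.]
[237. 131.] 322 top 0.0623 mean [0.7196 0.0425 0.0604] rect mm [719.7  42.7] [39.6 39.8] 86.2 [108. 117. 116.]
[239. 170.] 860 top 0.0328 mean [0.6138 0.0361 0.0301] rect mm [591.1  33.4] [ 86.1 310.3] 6.4 [83. 79. 74.]
[227. 211.] 74 top 0.062 mean [0.5013 0.069  0.06  ] rect mm [501.3  68.5] [17.8 17.2] 85.4 [85. 81. 80.]
[398. 215.] 290 top 0.0334 mean [ 0.4864 -0.3707  0.0306] rect mm [ 486.8 -372.5] [30.2 62.2] 16.1 [101.  83. 137.]
[143. 227.] 562 top 0.1196 mean [0.4645 0.2771 0.1197] rect mm [464.6 277.4] [26.2 24.6] 53.4 [49. 64. 77.]
[306. 236.] 1172 top 0.0333 mean [ 0.4354 -0.1308  0.0306] rect mm [ 435.9 -130.4] [240.3  30.9] 81.8 [103.  98.  94.]
[155. 267.] 191 top 0.0333 mean [0.3675 0.2521 0.0305] rect 
[... 499 characters left out ...]
590.8  29. ] [ 86.3 314.4] 6.2 [82. 81. 78.]
[169. 211.] 514 top 0.0618 mean [0.7186 0.0415 0.0602] rect mm [720.2  40. ] [42.8 42.1] 59.4 [103. 112. 113.]
[ 85. 260.] 1831 top 0.0324 mean [0.8153 0.2164 0.0304] rect mm [815.9 210.2] [239.6  34.6] 76.5 [ 87.  71. 132.]
[252. 248.] 179 top 0.0611 mean [0.5005 0.068  0.0597] rect mm [501.  67.] [17.6 18. ] 75.9 [84. 84. 84.]
[219. 338.] 1355 top 0.12 mean [0.4637 0.2774 0.1199] rect mm [464.8 276. ] [26.1 24.8] 39.6 [68. 79. 90.]
[ 16. 323.] 175 top 0.0529 mean [0.8211 0.3948 0.0505] rect mm [810.4 393.7] [14.6 79.7] 87.8 [53. 54. 53.]
[277. 353.] 395 top 0.0317 mean [0.3672 0.2517 0.0301] rect mm [366.9 251.2] [36.8 30.8] 8.2 [102.  86. 147.]
```

View pics/crop1.png

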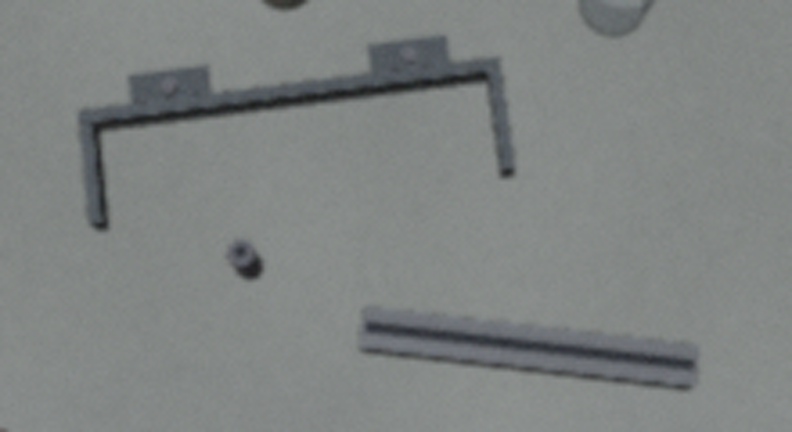

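The crop confirms the slotted aluminium bar: crop (362,330)-(695,365), with black shadowed ends and the slot along its top. Depth in the two views agrees to about 2 mm, with the top at 31 mm. In the bay frame the rail is at about (-205,-145) mm with its axis 14° off the fence direction, and the post is at (-118,47).

At this angle the rail fits between the post and the right wall tip. The plan is to push the face square by 86 mm, push the right end along the axis, then push it home.

```bash
cat >> h.py <<'E'
TH=np.deg2rad(6.3); O=np.array([.6233,.0346]); B=np.array([[np.cos(TH),-np.sin(TH)],[np.sin(TH),np.cos(TH)]])
def w(b): return B@np.asarray(b,float)+O          # bay -> world
def b(p): return B.T@(np.asarray(p,float)-O)      # world -> bay
def rot(psi):  # tool down, jaw axis at bay angle psi (rad)
    s=psi+TH; y=np.array([np.cos(s),np.sin(s),0]); x=np.array([0,0,-1.]); return R.from_matrix(np.c_[x,y,np.cross(x,y)]).as_rotvec()
def rail(c):  # rail pose in bay frame (m, rad) from height slab, excluding bay walls by brightness/shape
    P=cloud(c); H=P[...,2]; m=((H>.024)&(H<.040)&(P[...,0]>.35)&(P[...,0]<.72)&(P[...,1]>-.34)&(P[...,1]<.23))
    Q=(P[...,:2]-O)@B
    wall=(Q[...,0]>-.078)&(Q[...,0]<.03)&(abs(Q[...,1])>.142)&(abs(Q[...,1])<.16)|(Q[...,0]>-.001)
    m=(m&~wall).astype(np.uint8); k,L,S,_=cv2.connectedComponentsWithStats(m)
    i=1+np.argmax(S[1:,4]); q=Q[L==i].astype(np.float32)*1000
    (cx,cy),(a,d),t=cv2.minAreaRect(q); t=t if a>d else t+90
    t=t%180; return np.array([cx,cy,t]).round(1),np.round((a,d),1)
E
cat > s1.py <<'E'
from h import *
from cell import manip,cams
c=dict(np.load("top0.npz")); print(rail(c)); c2=dict(np.load("side0.npz")); print(rail(c2))
phi=np.deg2rad(75.5); n=np.array([np.sin(phi),-np.cos(phi)])  # push dir
C=np.array([-.205,-.145]); rv=rot(phi)
s=C-n*.038; e=C+n*(.086-.024)
try:
    manip.move_pose([.40,.35,.27],rot(phi)) 
except manip.IKError as x: print(x); rv=rot(phi-np.pi); manip.move_pose([.40,.35,.27],rv)
manip.move_pose([*w(s),.25],rv); manip.move_linear([*w(s),.06],.2); manip.move_linear([*w(s),.008],.1)
print(manip.state()["contact_force"])
manip.move_linear([*w(e),.008],.06)
print(manip.state()["contact_force"])
manip.move_linear([*w(e-n*.01),.008],.06); manip.move_linear([*w(e-n*.01),.20],.25)
for k in("top","side"):
    c=cams.capture(k); cv2.imwrite(f"pics/{k}1.png",c["image"]); print(k,rail(c))
st=manip.state(); print(st["clock"],st["joint_pos"],st["tool_pos"])
E
python3 s1.py
```

```text
(array([-204.5, -143.5,   75.6]), array([240.3,  30.9]))
(array([-205.6, -147. ,   75.5]), array([245.2,  31.8]))
[ 0.6360433  -0.18877695  0.68533011]
[-0.38409716  0.16769598 -0.06360835]
top (array([-202.9, -142. ,   74.4]), array([164. ,  29.8]))
side (array([-205. , -146.2,   75.5]), array([243.5,  31.7]))
8.1667 [-3.28103116e-01 -5.11549946e-02  1.96860806e+00  1.11962172e-05
  1.22836299e+00 -1.75578177e+00] [ 0.48541668 -0.13893187  0.19757337]
```

View pics/side1.png

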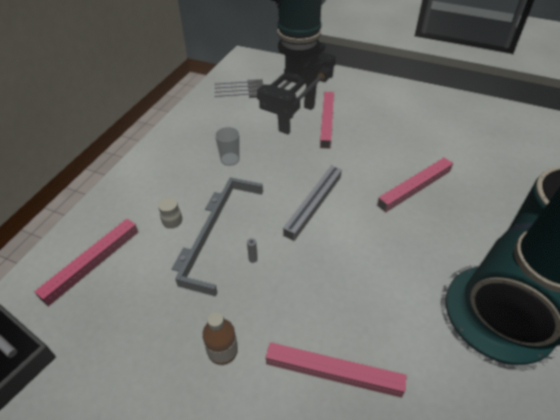

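```bash
python3 - <<'E'
from h import *
from cell import manip
s=manip.state(); print(s["tool_pos"],R.from_rotvec(s["tcp_rot"]).as_matrix().round(3),s["gripper_width"],b(s["tool_pos"][:2]))
phi=np.deg2rad(75.5); n=np.array([np.sin(phi),-np.cos(phi)]);C=np.array([-.205,-.145])
print(w(C-n*.038),w(C+n*.062),w(C))
E
```

```text
[ 0.48541668 -0.13893187  0.19757337] [[-0.004  0.143  0.99 ]
 [ 0.001  0.99  -0.143]
 [-1.     0.001 -0.004]] 0.08816530809743928 [-0.15609303 -0.15735337]
[ 0.39783798 -0.12659997] [ 0.49681561 -0.14086287] [ 0.43544948 -0.13201987]
```

```bash
python3 - <<'E'
from h import *
from cell import manip
c=dict(np.load("side0.npz"))
print(proj(c,[[.4854,-.1389,.1976],[.4854+.0063,-.1389+.0435,.1976],[.4854-.0063,-.1389-.0435,.1976],[.4354,-.132,.03]]))
phi=np.deg2rad(75.5); n=np.array([np.sin(phi),-np.cos(phi)]);C=np.array([-.205,-.145])
s=C-n*.05
def p(m):
    st=manip.state(); print(m,st["tool_pos"].round(4),st["contact_force"].round(1),st["gripper_width"].round(4),st["clock"])
p("now")
manip.move_linear([*w(s),.15],.2);p("a"); manip.move_linear([*w(s),.03],.15);p("b")
manip.move_linear([*w(s),.008],.1);p("c")
from cell import cams
for k in("top","side"):
    c=cams.capture(k); cv2.imwrite(f"pics/{k}2.png",c["image"])
E
```

```text
[[296.46717346 132.4226254 ]
 [285.90514223 143.70550224]
 [306.44163873 121.7733478 ]
 [313.84196828 197.26698844]]Traceback (most recent call last):
  File "<stdin>", line 9, in <module>
  File "<stdin>", line 8, in p
AttributeError: 'float' object has no attribute 'round'
```

With the jaws fully open, the tips appear at about (284,130) and (310,105) in the side view. The TCP projects to (296,132), which would put them near (286,144) and (306,122). They therefore retract about 25 mm and passed above the rail, so nothing was touched. I'll shut the fingers for pushing, which gives a 35 mm flat contact, and repeat.

```bash
cat >> h.py <<'E'
def info(manip,m=""):
    st=manip.state(); print(m,np.round(st["tool_pos"],4),"F",np.round(st["contact_force"],1),"g",round(float(st["gripper_width"]),4),"t",round(float(st["clock"]),1))
def look(cams,tag):
    for k in("top","side"):
        c=cams.capture(k); cv2.imwrite(f"pics/{k}{tag}.png",c["image"]); print(k,*rail(c))
E
cat > s2.py <<'E'
from h import *
from cell import manip,cams
phi=np.deg2rad(75.5); n=np.array([np.sin(phi),-np.cos(phi)]); C=np.array([-.205,-.145])
s=C-n*.045
manip.set_gripper(0,10); info(manip,"shut")
manip.move_linear([*w(s),.10],.25); manip.move_linear([*w(s),.010],.12); info(manip,"down")
e=C+n*(.040-.024); manip.move_linear([*w(e),.010],.06); info(manip,"pushed40")
look(cams,2)
E
python3 s2.py
```

```text
shut [ 0.4869 -0.1394  0.2   ] F [ 0.9 -0.1  0.1] g -0.0002 t 9.5
down [ 0.3919 -0.1259  0.0107] F [-1.3  0.4 -0.1] g 0.0005 t 11.1
pushed40 [ 0.4507 -0.1341  0.0098] F [ 0.6  0.  -0.1] g 0.0004 t 12.2
top [-211.9 -142.9   75.3] [126.2  15.3]
side [-205.7 -147.3   75.6] [243.   31.6]
```

View pics/side2.png

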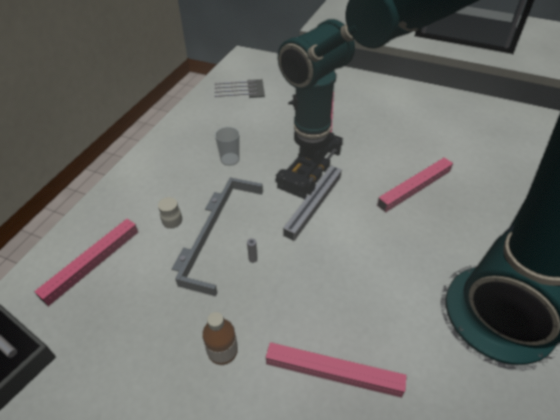

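```bash
python3 - <<'E'
from h import *
from cell import cams,manip
info(manip)
for n in("top","side"):
    c=cams.capture(n); np.savez(n+"2.npz",**c); c0=dict(np.load(n+"0.npz"))
    print(n,c["position"],c["orientation"],"base proj",proj(c,[[0,0,0],[.4507,-.134,.01],[.4507,-.134,.08]]).round())
    P=cloud(c); 
    for lo,hi in((.0,.01),(.012,.024),(.04,.06),(.06,.08),(.08,.1),(.1,.15)):
        d=np.abs(c["z_map"]-c0["z_map"])>.01
        q=P[(P[...,2]>lo)&(P[...,2]<hi)&d&(np.abs(P[...,0]-.45)<.25)&(np.abs(P[...,1]+.13)<.2)]
        if len(q): print(lo,len(q),q.mean(0).round(3),q.min(0).round(3),q.max(0).round(3))
c=dict(np.load("side2.npz"))
cv2.imwrite("pics/crop2.png",cv2.resize(c["image"][120:250,240:380],None,fx=4,fy=4,interpolation=cv2.INTER_CUBIC))
E
```

```text
[ 0.4508 -0.1342  0.0099] F [ 0.7  0.6 -0.1] g 0.0002 t 12.3
top [ 0.28798492 -0.06000796  1.16201931] [-2.09708832  2.14791574 -0.2225809 ] base proj [[258. 417.]
 [307. 231.]
 [309. 227.]]
0.0 50 [ 0.506 -0.151  0.003] [ 0.208 -0.321  0.   ] [0.693 0.053 0.009]
0.1 384 [ 0.44  -0.107  0.139] [ 0.404 -0.225  0.113] [ 0.496 -0.034  0.15 ]
side [0.2288615  0.55990056 0.75371011] [-0.54562129  2.73078548 -1.07847551] base proj [[501. 313.]
 [308. 201.]
 [309. 179.]]
0.0 64 [ 0.46  -0.113  0.002] [ 0.2   -0.315  0.   ] [0.684 0.069 0.008]
0.012 2 [ 0.534 -0.05   0.014] [ 0.435 -0.067  0.013] [ 0.634 -0.034  0.016]
0.04 41 [ 0.448 -0.132  0.052] [ 0.438 -0.195  0.041] [ 0.676 -0.116  0.06 ]
0.06 40 [ 0.449 -0.128  0.069] [ 0.438 -0.178  0.06 ] [ 0.698 -0.117  0.08 ]
0.08 4 [ 0.506 -0.149  0.083] [ 0.441 -0.238  0.08 ] [ 0.698 -0.117  0.087]
0.1 1503 [ 0.445 -0.1    0.136] [ 0.403 -0.225  0.107] [ 0.498 -0.037  0.15 ]
```

View pics/crop2.png

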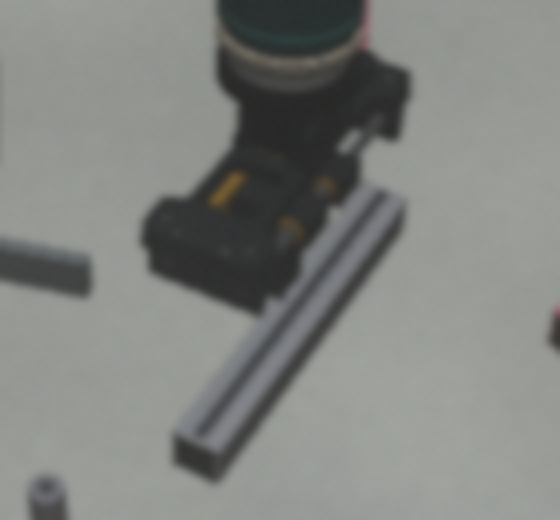

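In the crop the fingers sit above the rail (crop (300,250)). Depth puts the gripper body's underside at z≈0.107, where it should be at 0.074 for TCP z=0.010. So the real tips are about 30 mm higher than reported. I'll back off and find the true tip height by gently touching the bench.

```bash
python3 - <<'E'
from h import *
from cell import manip,cams
phi=np.deg2rad(75.5); n=np.array([np.sin(phi),-np.cos(phi)]); C=np.array([-.205,-.145])
s=C-n*.045
manip.move_linear([*w(s),.010],.15); info(manip)
f0=np.array(manip.state()["contact_force"])
z=.010
while z>-.036:
    z-=.003; manip.move_linear([*w(s),z],.05)
    f=np.array(manip.state()["contact_force"])-f0
    print(round(z,3),round(float(manip.state()["tool_pos"][2]),4),f.round(1))
    if f[2]>4: break
info(manip)
E
```

```text
[ 0.3917 -0.1259  0.0104] F [-0.3 -1.2  0. ] g 0.0002 t 13.0
0.007 0.007 [ 0.5  2.6 -0.5]
0.004 0.0037 [ 0.   1.4 -0.1]
0.001 0.0007 [ 0.3  1.  -0.1]
-0.002 -0.0022 [ 1.1  1.1 -0.3]
-0.005 -0.0052 [-0.3  1.5  0.2]
-0.008 -0.0083 [ 0.6  1.8 -0.1]
-0.011 -0.0112 [ 0.4  1.3 -0.4]
-0.014 -0.0142 [ 0.8  1.4 -0.9]
-0.017 -0.0172 [0.6 0.4 0.9]
-0.02 -0.0202 [ 0.3  0.4 -0.2]
-0.023 -0.0232 [ 0.4  1.1 -0.3]
-0.026 -0.0262 [-0.2  0.6  0.2]
-0.029 -0.0292 [ 0.5  0.8 -0. ]
-0.032 -0.0312 [-1.5  1.3  8.2]
 [ 0.3916 -0.1258 -0.0312] F [-1.8  0.1  8.2] g 0.0001 t 16.5
```

The bench contact came at a reported z of -0.031, so the tips stand 31 mm above the reported TCP. I'll push at a commanded z of -0.021, which puts the tips 10 mm above the bench.

```bash
cat >> h.py <<'E'
Z=-.021
E
python3 - <<'E'
from h import *
from cell import manip,cams
phi=np.deg2rad(75.5); n=np.array([np.sin(phi),-np.cos(phi)]); C=np.array([-.205,-.145])
manip.move_linear([*w(C-n*.045),Z],.05)
for k in(.02,.055):
    manip.move_linear([*w(C+n*(k-.024)),Z],.06); info(manip,k)
c=cams.capture("side"); cv2.imwrite("pics/side3.png",c["image"]); print(rail(c))
E
```

```text
0.02 [ 0.4316 -0.1314 -0.0211] F [-0.2  0.4 -0.1] g 0.0006 t 17.7
0.055 [ 0.4665 -0.1365 -0.021 ] F [0.2 0.  0.3] g 0.0006 t 18.4
(array([-128.4,  -80.2,   74.7]), array([74.3, 31.9]))
```

```bash
python3 - <<'E'
from h import *
from cell import manip,cams
phi=np.deg2rad(75.5); n=np.array([np.sin(phi),-np.cos(phi)]); C=np.array([-.205,-.145]); u=np.array([np.cos(phi),np.sin(phi)])
manip.move_linear([*w(C+n*(.084-.024)),Z],.06)
p=C+n*(.084-.040); manip.move_linear([*w(p),Z],.1); 
manip.move_linear([*w(p),.06],.25)
q=C+n*.02-u*.19; manip.move_pose([*w(q),.10],rot(phi-np.pi/2)); info(manip)
look(cams,3)
E
```

```text
[ 0.4274 -0.322   0.0985] F [ 0.3 -0.6  0.5] g 0.0002 t 21.0
top [-120.8 -165.9   75.5] [240.5  31.3]
side [-121.5 -169.7   75.7] [242.6  32.9]
```

View pics/top3.png

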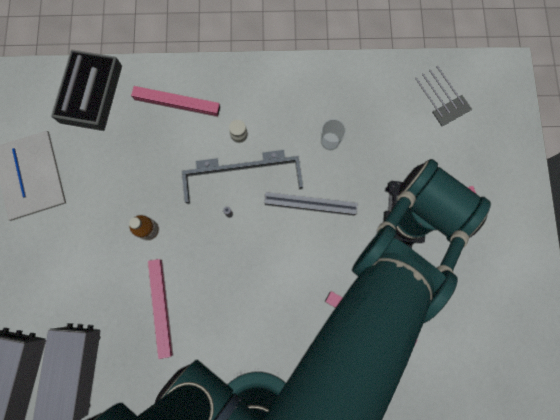

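The rail is now at bay (-121,-168) mm and 75.5°, as planned; in the top view it runs from (265,199) to (356,208). Next I'll push the right end cap along the rail's axis.

```bash
python3 - <<'E'
from h import *
from cell import manip,cams
phi=np.deg2rad(75.6); rv=rot(phi-np.pi/2); C=np.array([-.121,-.168]); u=np.array([np.cos(phi),np.sin(phi)])
s=C-u*.150
manip.move_linear([*w(s),.06],.25,rv); manip.move_linear([*w(s),Z],.15); info(manip,"down")
manip.move_linear([*w(C+u*(.10-.129)),Z],.07); info(manip,"100")
look(cams,4)
E
```

```text
down [ 0.5006 -0.2949 -0.0202] F [ 0.4  0.1 -0.8] g 0.0006 t 22.3
100 [ 0.5171 -0.1742 -0.0213] F [ 0.2 -0.8  0.9] g 0.0004 t 24.2
top [-86.3 -30.9  75.6] [167.2  31.6]
side [-99.1 -79.6  75.2] [261.5  33.1]
```

The rail slides straight, still at 75.5°. I'll push the remaining 75 mm, then check.

```bash
python3 - <<'E'
from h import *
from cell import manip,cams
phi=np.deg2rad(75.6); C=np.array([-.121,-.168]); u=np.array([np.cos(phi),np.sin(phi)])
manip.move_linear([*w(C+u*(.174-.129)),Z],.07); info(manip,"174")
p=C+u*(.174-.15); manip.move_linear([*w(p),Z],.1); manip.move_linear([*w(p),.12],.25)
manip.move_linear([*w([-.2,-.2]),.12],.3)
look(cams,5)
E
```

```text
174 [ 0.5279 -0.1013 -0.0209] F [ 0.4 -0.5  0.4] g 0.0006 t 25.5
top [-76.7   6.2  75.7] [240.5  31.4]
side [-77.2   2.5  75.7] [243.2  32.6]
```

View pics/side5.png

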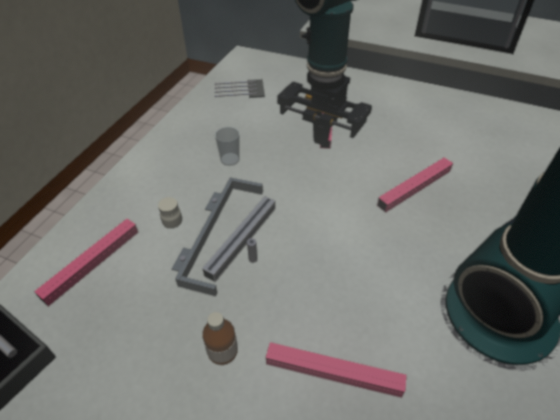

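The rail lies at bay (-77,4) mm and 75.7°, left end inside the bay, between the post and the mouth (side view (207,270)-(270,200)). Now I'll push it home from its middle, then press the right and left halves.

```bash
python3 - <<'E'
from h import *
from cell import manip,cams
rv=rot(np.pi/2)
try: inv=manip.move_linear([*w([-.13,-.018]),.10],.25,rv)
except manip.IKError: manip.move_pose([*w([-.13,-.018]),.10],rv)
manip.move_linear([*w([-.13,-.018]),Z],.15); info(manip,"down")
for x in(-.08,-.055,-.041): manip.move_linear([*w([x,-.018]),Z],.06); info(manip,x)
manip.move_linear([*w([-.075,-.018]),Z],.15); manip.move_linear([*w([-.075,-.018]),.06],.25)
manip.move_linear([*w([-.16,-.2]),.10],.3)
look(cams,6)
E
```

```text
down [ 0.4969  0.0023 -0.0203] F [ 0.1 -0.3  0.2] g 0.0006 t 30.1
-0.08 [ 0.5458  0.008  -0.0211] F [-0.2  0.7 -0.2] g 0.0004 t 31.1
-0.055 [ 0.5712  0.0108 -0.021 ] F [-0.4  0.5  1.1] g 0.0003 t 31.6
-0.041 [ 0.5848  0.0123 -0.0212] F [-0.7  0.  -1.3] g 0.0004 t 32.0
top [-16.1  10.2  89.9] [240.9  30.4]
side [-16.6   5.1  90. ] [ 31.1 245.8]
```

It's nearly home. One gentle press on each half will seat it, with a look at the force.

```bash
python3 - <<'E'
from h import *
from cell import manip,cams
rv=rot(np.pi/2)
for y in(-.07,.07):
    manip.move_linear([*w([-.075,y]),.06],.25,rv); manip.move_linear([*w([-.075,y]),Z],.15)
    f0=np.array(manip.state()["contact_force"])
    for x in(-.043,-.041,-.0395,-.0385,-.0375):
        manip.move_linear([*w([x,y]),Z],.06); manip.dwell(.1)
        f=(np.array(manip.state()["contact_force"])-f0)[:2]@B; print(y,x,f.round(1))
        if f[0]<-5: break
    manip.move_linear([*w([-.075,y]),Z],.15); manip.move_linear([*w([-.075,y]),.06],.25)
manip.move_linear([*w([-.18,.0]),.2],.25)
manip.move_linear([*w([-.18,-.2]),.2],.3)
look(cams,7); info(manip)
for k in("top","side"):
    c=cams.capture(k); d=np.abs(c["z_map"]-np.load(k+"0.npz")["z_map"]); P=cloud(dict(np.load(k+"0.npz")))
    for nm,p,r in(("bottle",(.4645,.277),.03),("beaker",(.697,-.206),.035),("jar",(.7195,.0415),.026)):
        m=(np.hypot(P[...,0]-p[0],P[...,1]-p[1])<r)&(P[...,2]>.02); print(k,nm,"median depth change",np.median(d[m]).round(4))
c=cams.capture("top"); cv2.imwrite("pics/final.png",cv2.resize(c["image"][110:260,110:370],None,fx=3,fy=3))
E
```

```text
-0.07 -0.043 [0.1 0.2]
-0.07 -0.041 [ 0.2 -0.6]
-0.07 -0.0395 [-5.5 -0.7]
0.07 -0.043 [0.7 1. ]
0.07 -0.041 [2.1 0.1]
0.07 -0.0395 [-4.2 -0.1]
0.07 -0.0385 [-5.4  0.8]
top [-16.3   9.8  90.1] [ 30.5 239.7]
side [-16.7   6.7  90. ] [ 31.2 242.1]
 [ 0.4661 -0.1822  0.1994] F [-0.3  0.1  0.1] g 0.0005 t 43.5
top bottle median depth change 0.002
top beaker median depth change 0.5706
top jar median depth change 0.0019
side bottle median depth change 0.0012
side beaker median depth change 0.0021
side jar median depth change 0.0017
```

View pics/final.png

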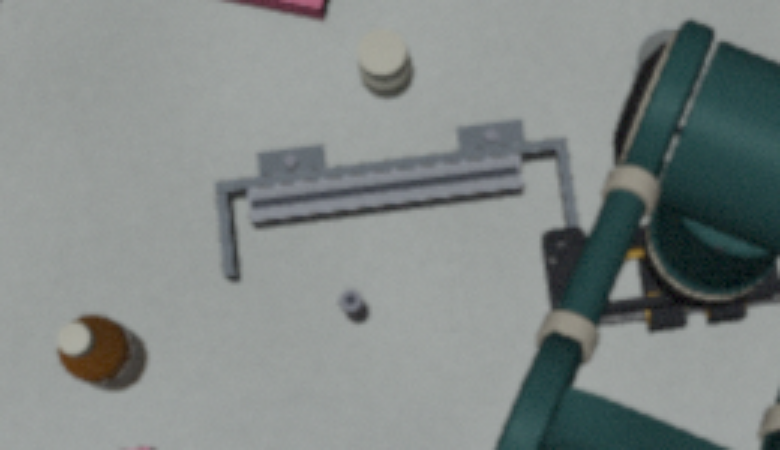

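The final crop shows the rail flat along the fence at (250,205)-(522,175), between both walls, with the hand clear. Handing in.

```bash
python3 -c "
from cell import order; print(order.close_job())"
```

```text
the job is handed in; nothing more can be done
None
```

The rail is in the bay, flat against the back fence, and the job is handed in at about 43.5 s of the 64 s allowed. No verdict is reported.

**What I did:** With shut fingers I pushed the rail's face 84 mm forward. I then pushed its right end about 174 mm along its own axis, past the right of the post and into the bay. Last, I pushed its middle home and pressed each half until about 5 N showed it seated.

**Last checks:**

| | x (mm) | y (mm) | angle to the fence direction |
|---|---|---|---|
| Top camera | -16.3 | 9.8 | 0.1° |
| Side camera | -16.7 | 6.7 | 0° |
| Required | -21 to -10 | -30 to 30 | under 2.9° |

- **Other objects:** In the side view, depth over the bottle, beaker and jar changed by 2 mm or less, so they did not move.
- **Hand:** It ended clear, at a reported z of 0.20.

**What failed or disagreed:**
- **Missed pushes:** My first two pushes went over the rail without touching it. The fingertips stand about 31 mm above the reported tool point, which I found by touching the bench, and I corrected for that afterwards.
- **Beaker in the top view:** The arm hid the beaker there at the end (the 0.57 m depth change), so only the side view confirms it.

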